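# Pack the cigar sampler

### The arm

A 6-joint arm with a two-finger parallel gripper is mounted at the origin on the work surface. World frame = base frame: x ahead of the robot, y to its left, z up, the work surface at z = 0. Lengths are in m, angles in rad, forces in N, time in s.
With the tool pointing down it reaches from about 0.375 to 0.925 m from the base axis. Payload 5.7 kg.
Tool frame: the origin (TCP) lies midway between the tips of the shut fingers; the grasp point (between the pads) lies 19 mm behind it; z points along the fingers, y is the line along which they close (so a half turn about z gives the same grasp; the last joint's range is limited). The gripper opens to 88 mm and grips with 3 to 60 N. Pads are 20 mm wide; open, the fingers measure 115 mm over their backs; the gripper's body (75 mm by 178 mm) begins 61 mm behind the grasp point.
Start: joints at [-1.412, 0.359, 1.51, -0, 1.272, -0.115], TCP at [0.162, -0.578, 0.223] pointing down, gripper open.
Joint ranges: [-2.97, 2.97], [-1.01, 2.36], [0.21, 2.38], [-0.96, 4.11], [0.2, 2.71], [-2.98, 2.98]. Speed limits (rad/s): [2.39, 2.39, 3.14, 3.14, 3.14, 3.14].

### API

Orientations are given as a unit quaternion [x, y, z, w].
In Python, from bench import move_ptp, servo_line, goto_joints, move_gripper, sleep, inverse_kinematics, capture, PlanningError, close_job, spot_in, silhouettes, current_clock, current_joint_pos, current_qvel, current_joint_torque, current_position, current_orientation, current_force, current_torque, current_finger_gap, current_grip_force gives the robot as it stands. Calls block until the motion is done:
- move_ptp(position, orientation): joint-space move of the TCP to a pose.
- servo_line(position, orientation=None, rate=0.15, contact_N=None): straight line of the TCP; orientation=None keeps the orientation; rate is the mean speed in m/s. With contact_N (N) it stops when the force on the tool has changed by that much, and returns True; else False.
- goto_joints(angles): joint-space move.
- move_gripper(opening): finger opening in m; the grip force is fixed at half the most; returns when the fingers have stopped.
- sleep(seconds).
- inverse_kinematics(position, orientation): joint angles nearest the present ones, or None.
- capture(name): name is "scene" or "top" or "wrist"; returns a dict with "image" (420x560x3 uint8, blue, green, red), "range_z" (420x560 float32, m along the optical axis (not along the pixel's ray), 0 where there is no reading), "intrinsics" (3x3 intrinsics, pixels), "R" (3x3) and "t" (3): a world point X has camera coordinates R X + t. Camera axes: x right, y down, z forward; pixel columns grow to the right and rows downward; lengths in m; the calibration is good to about 2 mm. The wrist camera is an equidistant fisheye: a pixel r from the principal point sees the ray r / f radians off the axis. A picture is of the moment at which its call begins.
A pose or a line that the arm cannot do raises PlanningError and nothing moves.
- close_job(): hands the job in; it is judged then, once.
Trained networks look in the newest picture that a camera, given by its name, has taken for a name from the list of things; names that differ only in an ending like _2 or _b are one class to them, and where a whole thing is asked for, a point or a joint stands for the part that bears it (a point fixed in the world has none). Each returns a list of dicts, best first, with "conf" (0 to 1); they miss things now and then, are a little off and sometimes report something else, mostly with a low value. They report only what shows in the picture. A call takes as long as a camera call. They do not tell look-alikes from the thing itself.
- spot_in(camera, query): "xy" ([column, row] in pixels, amid what is visible of it).
- silhouettes(camera, query): "region" (420x560 bool, what is visible of it) and "xy" ([column, row] in pixels, amid what is visible of it).
Readings, each from a call of its own:
- current_clock(): time.
- current_joint_pos(): joint angles.
- current_qvel(): joint speeds.
- current_joint_torque(): joint torques, N m.
- current_position(): TCP position.
- current_orientation(): TCP orientation.
- current_force(): force on the tool from outside, world axes, zero at the start.
- current_torque(): the same for the moment, N m.
- current_finger_gap(): finger opening in m.
- current_grip_force(): force on a finger pad.
Only numpy, scipy, OpenCV 4.12 (cv2) and the standard library are available. Lean on these libraries where they do the work, as an engineer would, in place of code of your own. Each camera call takes 0.05 s, during which the arm holds its last target. There are 200 camera calls.

### The job

Pack the sampler: lay each of the four thick cigars from the rolling board into the open cedar box made for its length, the longest cigar in the longest box and so on down to the shortest, flat on the bottom and without dropping them in from a height. The two slim cigars do not belong to the set: leave them lying where they are.

Things in the scene. Friction and masses are not known exactly. Their poses are not given: they have to be found in the camera images.
- churchill_mid (a point): Thick box-pressed cigar, the longest of the four thick ones: a dark brown bar 178 mm long, 20 mm wide and 20 mm high (square section, flat sides), 11 to 33 g, lying on the wooden rolling board. This point is its centre (10 mm above its underside); x runs along its length towards the rounded, banded head, z up.
- toro_mid (a point): Thick box-pressed cigar, the second longest of the four thick ones: a dark brown bar 152 mm long, 20 mm wide and 20 mm high (square section, flat sides), 11 to 33 g, lying on the wooden rolling board. This point is its centre (10 mm above its underside); x runs along its length towards the rounded, banded head, z up.
- robusto_mid (a point): Thick box-pressed cigar, the second shortest of the four thick ones: a dark brown bar 127 mm long, 20 mm wide and 20 mm high (square section, flat sides), 11 to 33 g, lying on the wooden rolling board. This point is its centre (10 mm above its underside); x runs along its length towards the rounded, banded head, z up.
- petit_mid (a point): Thick box-pressed cigar, the shortest of the four thick ones: a dark brown bar 102 mm long, 20 mm wide and 20 mm high (square section, flat sides), 11 to 33 g, lying on the wooden rolling board. This point is its centre (10 mm above its underside); x runs along its length towards the rounded, banded head, z up.
- slim_long_mid (a point): Slim cigar, the longer of the two slim ones, not part of the set: same brown wrapper and band, but only 12 mm wide and 12 mm high, 178 mm long, lying on the same board. This point is its centre; x runs along its length, z up.
- slim_short_mid (a point): Slim cigar, the shorter of the two slim ones, not part of the set: same brown wrapper and band, but only 12 mm wide and 12 mm high, 127 mm long, lying on the same board. This point is its centre; x runs along its length, z up.
- box178_floor (a point): Open cedar box, the longest of four side by side, 58 mm apart, in a dark tray (its ends 37 mm above this point); fixed. Inside 198 x 36 mm, walls 5 mm thick and 20 mm high; both long sides are cut away to the floor over the middle 60 mm, where fingers fit beside a cigar (all gaps in one line). This point: centre of the inner floor; x along the box, z up.
- box152_floor (a point): Open cedar box, the second longest of four side by side, 58 mm apart, in a dark tray (its ends 37 mm above this point); fixed. Inside 172 x 36 mm, walls 5 mm thick and 20 mm high; both long sides are cut away to the floor over the middle 60 mm, where fingers fit beside a cigar (all gaps in one line). This point: centre of the inner floor; x along the box, z up.
- box127_floor (a point): Open cedar box, the second shortest of four side by side, 58 mm apart, in a dark tray (its ends 37 mm above this point); fixed. Inside 147 x 36 mm, walls 5 mm thick and 20 mm high; both long sides are cut away to the floor over the middle 60 mm, where fingers fit beside a cigar (all gaps in one line). This point: centre of the inner floor; x along the box, z up.
- box102_floor (a point): Open cedar box, the shortest of four side by side, 58 mm apart, in a dark tray (its ends 37 mm above this point); fixed. Inside 122 x 36 mm, walls 5 mm thick and 20 mm high; both long sides are cut away to the floor over the middle 60 mm, where fingers fit beside a cigar (all gaps in one line). This point: centre of the inner floor; x along the box, z up.
There are look-alikes about, which are no part of the job. What is shaped like the part that bears robusto_mid but green is not meant. What is shaped like the part that bears churchill_mid but orange is not meant.

How it is judged:
By the outcome, as a careful person would: the job done as asked, in the order asked, and still so for the second after the job is handed in, with the robot touching nothing.
It also fails if it takes over 112 s, if anything falls off the work surface, if the arm or the gripper's body presses on something with over 40 N, if the wrist force passes 120 N, or if a joint passes its speed limit or range.

## Working session

There is one attempt and no reset: what is moved stays moved. The work goes in short steps, each a Python script; the robot and the scene stay as the last script left them, time stands still between calls to the robot, and variables do not carry over. Pictures are saved under pics/ and viewed, at most 14 in all, crops included, and the job is handed in when it is done.

```bash
mkdir -p pics; ls; python3 - <<'E'
from bench import *
import cv2,numpy as np
for n in("scene","top"):
    c=capture(n);cv2.imwrite(f"pics/{n}0.png",c["image"]);print(n,c["intrinsics"].tolist(),c["R"].round(3).tolist(),c["t"].round(3).tolist())
E
```

```text
pics
scene [[481.9653725518358, 0.0, 275.74266109828443], [0.0, 481.9653725518358, 213.2416113293895], [0.0, 0.0, 1.0]] [[-0.779, 0.626, -0.004], [0.502, 0.62, -0.603], [-0.375, -0.472, -0.798]] [0.359, -0.264, 1.649]
top [[418.5895605836102, 0.0, 274.89988337317374], [0.0, 418.5895605836102, 211.1615048109056], [0.0, 0.0, 1.0]] [[0.001, -1.0, 0.006], [-0.985, -0.001, -0.172], [0.172, -0.005, -0.985]] [0.049, 0.511, 0.978]
```

View pics/top0.png

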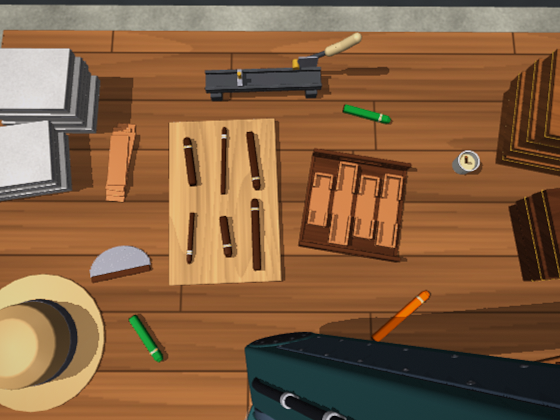

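View pics/scene0.png

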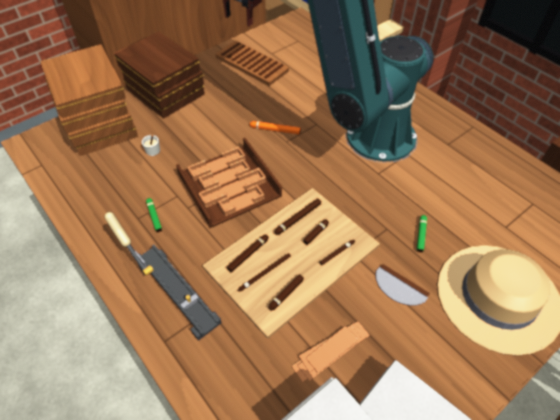

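Top view: the bars on the board are thick at (190,162), (254,160), (226,237) and (257,235), and slim at (224,160) and (190,237). The green and orange look-alikes lie off the board. The four boxes in the tray are at columns 320, 342, 369 and 391. Next I measure with depth.

```bash
cat > h.py <<'E'
from bench import *
import cv2,numpy as np
def cloud(c):
    K=c["intrinsics"];z=c["range_z"];v,u=np.mgrid[0:420,0:560]
    P=np.stack([(u-K[0,2])/K[0,0]*z,(v-K[1,2])/K[1,1]*z,z],-1)
    return (P-c["t"])@c["R"]
def ortho(P,img,x0,x1,y0,y1,s=1000):
    "image row=x down.. returns height map and colour at 1/s m"
    H=np.zeros((int((x1-x0)*s),int((y1-y0)*s)),np.float32)
    return H
E
python3 - <<'E'
from h import *
c=capture("top");P=cloud(c);z=P[...,2];img=c["image"]
bp=z[125:280,172:275];print("board z pct",np.percentile(bp,[5,25,50,75,95,99]).round(4))
b=np.median(bp)
g=img.max(2)
m=np.zeros(g.shape,np.uint8);m[122:282,172:276]=((z>b+.005))[122:282,172:276]
n,l,st,ce=cv2.connectedComponentsWithStats(m)
for i in range(1,n):
    if st[i,4]<80: continue
    p=P[l==i];r=cv2.minAreaRect((p[:,:2]*1000).astype(np.float32));print(ce[i].round(),st[i,4],np.round(r[0],1),np.round(r[1],1),round(r[2],1),"z",np.percentile(p[:,2],[50,90]).round(4), "relz",np.percentile(p[:,2]-b,[50,90]).round(4))
t=z[160:250,310:405]
print("tray",np.percentile(t,[2,10,25,50,75,90,99]).round(4))
zz=np.clip((z-0)/0.08*255,0,255).astype(np.uint8)
a=cv2.resize(img[140:270,290:420],None,fx=3,fy=3,interpolation=2);d=cv2.cvtColor(cv2.resize(zz[140:270,290:420],None,fx=3,fy=3,interpolation=0),8)
cv2.imwrite("pics/tray.png",np.hstack([a,d]))
for q in("churchill_mid","toro_mid","robusto_mid","petit_mid","box178_floor","box152_floor","box127_floor","box102_floor"):
    print(q,[(np.round(o["xy"]).tolist(),round(o["conf"],2),P[int(o["xy"][1]),int(o["xy"][0])].round(3).tolist()) for o in spot_in("top",q)[:3]])
E
```

```text
board z pct [0.0144 0.0163 0.0177 0.0196 0.037  0.0399]
[223. 161.] 328 [526.4 145. ] [419.9  59. ] 17.2 z [0.0289 0.0316] relz [0.0112 0.0138]
[253. 161.] 463 [525.3  89.7] [387.2  20.5] 7.6 z [0.0365 0.0391] relz [0.0187 0.0213]
[189. 162.] 406 [505.4 188. ] [429.5  57.7] 30.3 z [0.0364 0.0393] relz [0.0187 0.0216]
[255. 235.] 597 [435.9  94. ] [213.5  41.1] 10.4 z [0.0367 0.0394] relz [0.019  0.0217]
[190. 238.] 264 [386.2 188. ] [268.4  99.1] 48.6 z [0.0286 0.0315] relz [0.0109 0.0137]
[225. 236.] 354 [404.1 137.8] [209.4  56. ] 35.1 z [0.0365 0.0391] relz [0.0188 0.0213]
tray [0.0001 0.0062 0.0086 0.0113 0.0147 0.0312 0.0499]
churchill_mid [([254.0, 232.0], 0.82, [0.463, 0.103, 0.035]), ([398.0, 315.0], 0.69, [0.262, -0.245, 0.018])]
toro_mid [([254.0, 160.0], 0.9, [0.643, 0.102, 0.036]), ([225.0, 235.0], 0.29, [0.455, 0.173, 0.039])]
robusto_mid [([145.0, 341.0], 0.84, [0.204, 0.36, 0.016]), ([191.0, 159.0], 0.81, [0.645, 0.262, 0.036]), ([366.0, 113.0], 0.73, [0.776, -0.187, 0.017])]
petit_mid []
box178_floor [([341.0, 204.0], 0.89, [0.537, -0.115, 0.015])]
box152_floor [([388.0, 212.0], 0.92, [0.514, -0.236, 0.012]), ([222.0, 237.0], 0.63, [0.45, 0.177, 0.039])]
box127_floor [([363.0, 206.0], 0.58, [0.53, -0.171, 0.013]), ([188.0, 241.0], 0.55, [0.439, 0.265, 0.026])]
box102_floor [([318.0, 198.0], 0.61, [0.552, -0.06, 0.013]), ([225.0, 232.0], 0.53, [0.46, 0.171, 0.037])]
```

View pics/tray.png

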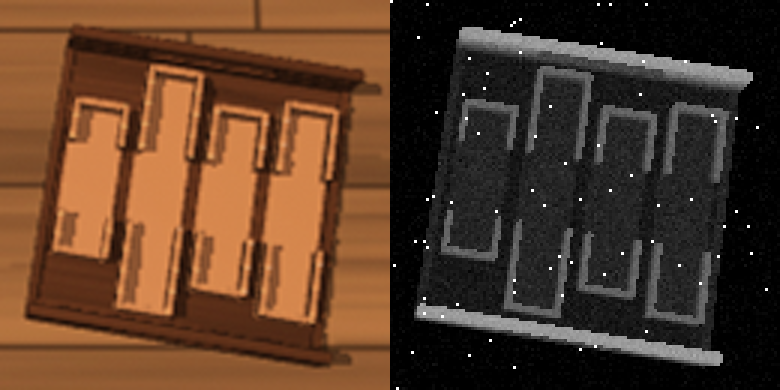

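Tray crop: the boxes from left to right are 102, 178, 127 and 152, and the depth map has some speckle. I filter that out and fit rectangles.

```bash
cat > h.py <<'E'
from bench import *
import cv2,numpy as np
from scipy.spatial.transform import Rotation as Ro
def cloud(c):
    K=c["intrinsics"];z=cv2.medianBlur(c["range_z"],3);v,u=np.mgrid[0:420,0:560]
    P=np.stack([(u-K[0,2])/K[0,0]*z,(v-K[1,2])/K[1,1]*z,z],-1)
    return (P-c["t"])@c["R"]
def rect(xy):
    "centre, length,width, yaw of long axis in (-90,90] deg, all mm"
    (c,(w,h),a)=cv2.minAreaRect((xy*1000).astype(np.float32))
    if w<h: w,h,a=h,w,a+90
    return np.round(c,1),round(w,1),round(h,1),round((a+90)%180-90,1)
def bars(c,lo,hi,box,minpx=80):
    P=cloud(c);z=P[...,2];u0,u1,v0,v1=box
    m=np.zeros(z.shape,np.uint8);m[v0:v1,u0:u1]=((z>lo)&(z<hi))[v0:v1,u0:u1]
    n,l,st,ce=cv2.connectedComponentsWithStats(m)
    out=[]
    for i in range(1,n):
        if st[i,4]<minpx: continue
        p=P[l==i];out.append((ce[i].round(),st[i,4],rect(p[:,:2]),p[:,2].mean().round(4)))
    return out
E
python3 - <<'E'
from h import *
c=capture("top");P=cloud(c);z=P[...,2];img=c["image"]
for o in bars(c,.024,.06,(172,276,122,282)): print(*o)
print(np.median(z[150:190,205:215]))
hsv=cv2.cvtColor(img,cv2.COLOR_BGR2HSV)
roi=np.zeros(z.shape,np.uint8);roi[160:250,305:405]=1
# cedar components by wall+floor colour
m=((img[...,2]>170)&(roi>0)).astype(np.uint8)
n,l,st,ce=cv2.connectedComponentsWithStats(m)
for i in range(1,n):
    if st[i,4]>200: 
        p=P[l==i];f=p[p[:,2]<.02];print("box",ce[i].round(),st[i,4],rect(p[:,:2]),"floorz",np.median(f[:,2]).round(4))
r=((z>.04)&(z<.06)).astype(np.uint8)
n,l,st,ce=cv2.connectedComponentsWithStats(r[140:270,290:420])
for i in range(1,n):
    if st[i,4]>100: p=P[140:270,290:420][l==i];print("trayend",rect(p[:,:2]),p[:,2].mean())
w=(z>.022)&(z<.04)&(roi>0);p=P[w];np.save("walls.npy",p)
E
```

```text
[223. 160.] 323 (array([645.6, 181.4]), 176.7, 12.0, 0.3) 0.0284
[253. 161.] 458 (array([642.8, 105.5]), 151.0, 20.6, 7.7) 0.0361
[189. 162.] 401 (array([641.2, 266.4]), 127.1, 20.4, 8.9) 0.0358
[255. 235.] 594 (array([456. ,  97.8]), 175.5, 20.4, 2.5) 0.0362
[190. 238.] 251 (array([447.1, 258.3]), 123.3, 12.5, -1.8) 0.0284
[225. 237.] 345 (array([449.7, 171.2]), 101.5, 20.3, 9.4) 0.0358
0.01732472797720927
box [342. 208.] 1043 (array([ 532.6, -121.2]), 201.9, 47.3, -10.1) floorz 0.0115
box [320. 200.] 768 (array([548.1, -63.7]), 137.8, 45.6, -9.7) floorz 0.0115
box [388. 214.] 937 (array([ 513.8, -235.7]), 175.4, 47.0, -9.8) floorz 0.0116
box [365. 210.] 824 (array([ 523.1, -178.4]), 150.3, 47.6, -9.7) floorz 0.0117
trayend (array([ 646.7, -166.6]), 243.7, 12.0, 80.6) 0.04704584510173563
trayend (array([ 413.7, -129.6]), 245.1, 10.7, 80.6) 0.04740045517213943
```

```bash
cat >> h.py <<'E'
YB=-9.6
C={"churchill":(.456,.0978,2.5),"toro":(.6428,.1055,7.7),"robusto":(.6412,.2664,8.9),"petit":(.4497,.1712,9.4)}
_c=np.array([.5302,-.1488]);_n=np.array([-np.sin(np.radians(YB)),np.cos(np.radians(YB))])
B={"petit":_c+.087*_n,"churchill":_c+.029*_n,"robusto":_c-.029*_n,"toro":_c-.087*_n}
def quat(deg): # tool down, tool x along heading deg
    return (Ro.from_euler("z",deg,degrees=True)*Ro.from_euler("x",180,degrees=True)).as_quat()
def pick_q(pos,deg):
    j0=np.array(current_joint_pos());best=None
    for d in(deg,deg+180):
        j=inverse_kinematics(pos,quat(d))
        if j is not None:
            s=np.abs(np.array(j)-j0)[5]
            if best is None or s<best[0]: best=(s,quat(d))
    return best[1]
def cycle(name,board=.017,floor=.0115,up=.13):
    x,y,a=C[name];q=pick_q([x,y,up],a)
    move_ptp([x,y,up],q);move_gripper(.046)
    servo_line([x,y,.04],rate=.2)
    hit=servo_line([x,y,board+.003],rate=.06,contact_N=6)
    print(name,"t",round(current_clock(),1),"hit",hit,"z",round(current_position()[2],4))
    zg=current_position()[2]-board
    move_gripper(.0);print("gap",round(current_finger_gap(),4),"grip",round(current_grip_force(),1))
    servo_line([x,y,up],rate=.2)
    bx,by=B[name];q=pick_q([bx,by,up],YB);move_ptp([bx,by,up],q)
    if current_finger_gap()<.015: raise SystemExit("lost")
    servo_line([bx,by,floor+zg+.010],rate=.15)
    hit=servo_line([bx,by,floor+zg-.0015],rate=.025,contact_N=2)
    print("placed hit",hit,"z",round(current_position()[2]-zg,4),"F",np.round(current_force(),1))
    move_gripper(.036)
    servo_line([bx,by,up],rate=.2)
    print("t",round(current_clock(),1))
E
python3 - <<'E'
from h import *
print({k:np.round(v,3) for k,v in B.items()})
cycle("churchill")
c=capture("wrist");cv2.imwrite("pics/w1.png",c["image"])
E
```

```text
{'petit': array([ 0.545, -0.063]), 'churchill': array([ 0.535, -0.12 ]), 'robusto': array([ 0.525, -0.177]), 'toro': array([ 0.516, -0.235])}
churchill t 5.1 hit False z 0.0198
gap 0.0195 grip 30.0
placed hit True z 0.0113 F [-0.   0.1  3.5]
t 9.8
```

View pics/w1.png

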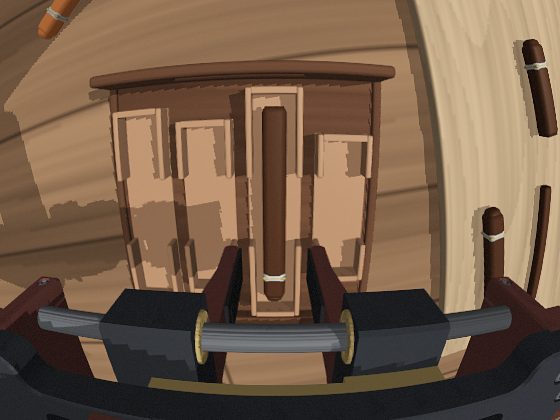

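The churchill lies flat and centred in the longest box (column 274, rows 105-300). The force contact also agrees with the estimated floor height. I carry on with the other three.

```bash
python3 - <<'E'
from h import *
for n in("toro","robusto","petit"): cycle(n)
c=capture("wrist");cv2.imwrite("pics/w2.png",c["image"])
goto_joints([-1.412,0.359,1.51,0,1.272,-0.115])
c=capture("top");cv2.imwrite("pics/top2.png",cv2.resize(c["image"][110:290,160:420],None,fx=3,fy=3,interpolation=2))
for o in bars(c,.022,.045,(172,276,122,282)): print("board",*o)
print(current_clock())
E
```

```text
toro t 12.3 hit False z 0.0197
gap 0.0198 grip 30.0
placed hit True z 0.0114 F [ 0.5 -0.1  3.8]
t 17.4
robusto t 20.8 hit False z 0.0197
gap 0.0202 grip 30.0
placed hit True z 0.0113 F [ 0.2 -0.3  3.2]
t 26.2
petit t 29.0 hit False z 0.0198
gap 0.0198 grip 30.0
placed hit True z 0.0112 F [-0.4 -0.6  2.7]
t 33.7
board [223. 161.] 329 (array([645.3, 181.3]), 176.7, 12.3, 0.2) 0.028
board [190. 238.] 264 (array([447.4, 257.5]), 123.8, 13.9, -2.4) 0.028
36.1333
```

View pics/top2.png

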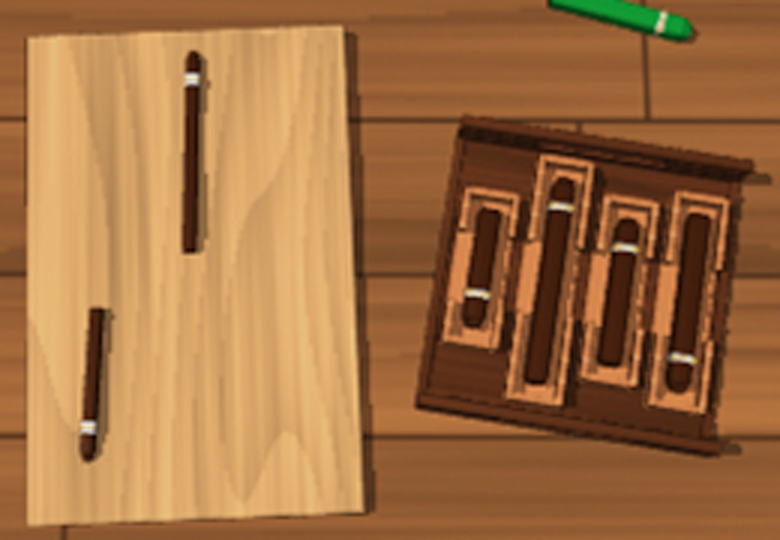

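View pics/w2.png

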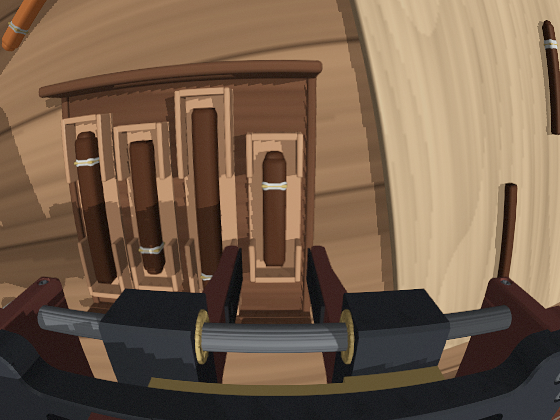

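All four thick cigars lie flat in their own boxes: in the top crop (columns 480-690) each sits clear of its walls. The slim ones at crop (192,150) and (92,385) are where they were, so I hand the job in.

```bash
python3 -c "
from bench import *
print(close_job())"
```

```text
the job is handed in; nothing more can be done
None
```

The job is handed in at about 36 s of the 112 s allowed: each of the four thick cigars lies flat in the box for its length, set down at floor contact in order from longest to shortest, and both slim cigars still lie where they were.

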